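File a parts case into the packed rack and pile the spare one

TASK

First take the slim parts case that stands alone on the bench and push it upright into the gap in the middle of the row in the plywood rack, nudging its neighbours apart without toppling any, until it stands fully home on the rack floor and all five are upright. Then lay the single flat case squarely on top of the two-high pile of flat cases, long sides together and edges flush (either way round), leaving the pile where it is. Do not disturb the screw carton or the tape measure.

Things in the scene. Friction and masses are not known exactly. Their poses are not given: they have to be found in the camera images.
- rack: Plywood rack fixed to the bench, open at the top. Origin: centre of its underside. The row runs along its y axis; x is across the row. Floor 6 mm thick; inside 126 mm long (y) and 64 mm wide (x); all walls 9 mm thick; end boards (at +y and -y) rise to 66 mm above the bench, side boards to 34 mm.
- rack_floor (a point): Point in the middle of the rack's floor, on its upper surface, 6 mm above the bench; axes as the rack's.
- new_case: Slim plastic parts case, grey shell with a whitish lid face, standing alone upright on the bench. 56 mm wide (x), 24 mm thick (y), 96 mm tall (z), about 0.13 kg. Origin: centre of the underside of its foot. The lowest 16 mm taper evenly in thickness from 24 mm down to a 14 mm thick flat foot, so it wedges its way into a narrow gap. Flat top. Axes: z up, y across the thickness, the lid faces +y.
- case_a: Same slim plastic parts case as new_case (same size and foot), about 0.15 kg, standing loose in the rack; first in the row, at the rack's +y end. Origin: centre of the underside of its foot; axes parallel to the rack's. Standing tops are 102 mm above the bench.
- case_b: Same slim plastic parts case as new_case, loose in the rack, second from the +y end. The gap to fill lies between case_b and case_c: 17 to 20 mm wide between their faces at the start, while new_case is 24 mm thick. The spare room is at the other gaps and ends; with five cases in, 6 mm of play remain in all.
- case_c: Same slim plastic parts case as new_case, loose in the rack, third from the +y end, on the -y side of the gap.
- case_d: Same slim plastic parts case as new_case, loose in the rack, last in the row, at the -y end.
- flat_case: The same kind of case lying alone flat on the bench, lid up. 56 mm wide (x), 96 mm long (y), 24 mm thick (z); about 0.13 kg. Origin: centre of its underside (mid-width, mid-length). Flat top and underside; the foot end (+y) is tapered over 16 mm.
- pile_bottom: Lower case of the pile: the same kind of case lying flat on the bench, lid up; 0.2 kg; size, origin and axes as flat_case.
- pile_top: Upper case of the pile, lying squarely on pile_bottom, 0.2 kg; size, origin and axes as flat_case, so its upper face is 24 mm above its origin, 48 mm above the bench.
- screw_carton: Bystander: small green and yellow carton, 66 x 111 x 51 mm, origin at the centre of its underside.
- tape_measure: Bystander: yellow tape measure, 36 x 96 x 68 mm, origin at the centre of its underside.
There are look-alikes about, which are no part of the job. What is shaped like the rack but orange or pink is not meant.

How it is judged:
On the way, in this order (a step that is already met when the one before it is completed fails the run):
1. new_case stands fully home in the gap of the row, all five cases upright (z of new_case in the frame of rack_floor between -0.004 and 0.005 m and x of new_case in the frame of rack_floor between -0.012 and 0.012 m and y of new_case in the frame of case_b between -0.036 and -0.015 m and y of new_case in the frame of case_c between 0.015 and 0.036 m and angle between each of new_case, case_a, case_b, case_c, case_d's own z axis and vertical below 0.12 rad and z of case_a in the frame of rack_floor between -0.004 and 0.006 m and z of case_b in the frame of rack_floor between -0.004 and 0.006 m and z of case_c in the frame of rack_floor between -0.004 and 0.006 m and z of case_d in the frame of rack_floor between -0.004 and 0.006 m), for 0.2 s.
2. flat_case lies squarely on the pile (z of flat_case in the frame of pile_top between 0.021 and 0.027 m and horizontal distance between flat_case and pile_top below 0.007 m and angle between the y axis of flat_case and the y axis of pile_top, either way round below 0.1 rad and angle between each of flat_case, pile_top's own z axis and vertical below 0.06 rad and z of pile_top in the frame of pile_bottom between 0.021 and 0.027 m and horizontal distance between pile_top and pile_bottom below 0.007 m and angle between the y axis of pile_top and the y axis of pile_bottom, either way round below 0.1 rad), for 0.2 s.
At the end, for the whole second after the job is handed in: new_case between case_b and case_c, foot within 5 mm of the rack floor; all row cases within 0.12 rad of upright, down on the floor (6 mm); flat_case on pile_top on pile_bottom, each within 7 mm and 0.1 rad of square; pile_bottom moved under 20 mm; all released, at rest (all of step 1 and all of step 2 and distance of pile_bottom from where it was at the start of the episode below 0.02 m and linear speed of each of new_case, flat_case, pile_top below 0.01 m/s and angular speed of each of new_case, flat_case below 0.1 rad/s); the robot touches nothing.
It fails at once if a case of the row topples (tips more than 0.45 rad) (angle between any of case_a, case_b, case_c, case_d's own z axis and vertical above 0.45 rad).
It fails at once if a bystander (carton, tape measure) is moved more than 30 mm (distance of any of screw_carton, tape_measure from where it was at the start of the episode above 0.03 m).
It also fails if it takes over 67 s, if anything falls off the work surface, if the arm or the gripper's body presses on something with over 40 N, if the wrist force passes 120 N, or if a joint passes its speed limit or range.

ROBOT

A 6-joint arm with a two-finger parallel gripper is mounted at the origin on the work surface; the furniture and walls round the work are solid. World frame = base frame: x ahead of the robot, y to its left, z up, the work surface at z = 0. Lengths are in m, angles in rad, forces in N, time in s.
With the tool pointing down it reaches from about 0.325 to 0.875 m from the base axis. Payload 4.4 kg.
Tool frame: the origin (TCP) lies on the mounting face of the last link; the fingertips stand 173 mm ahead of it and the grasp point (between the pads) lies 155 mm ahead of it; z points along the fingers, y is the line along which they close (so a half turn about z gives the same grasp; the last joint's range is limited). The gripper opens to 85 mm and grips with 20 to 120 N. Pads are 22 mm wide; open, the fingers measure 114 mm over their backs; the gripper's body (76 mm by 85 mm) begins 54 mm behind the grasp point. The pads swing forward as they close: fully open they stand 13 mm farther back than shut.
Start: joints at [1.103, 0.207, 1.542, -0, 1.393, -0.15], TCP at [0.18, 0.546, 0.405] pointing down, gripper open.
Joint ranges: [-2.73, 2.73], [-0.86, 2.22], [0.23, 2.46], [-1.11, 4.25], [0.08, 2.63], [-2.82, 2.82]. Speed limits (rad/s): [2.79, 2.79, 3.14, 3.14, 3.14, 3.14].

INTERFACE

Orientations are given as a unit quaternion [w, x, y, z].
In Python, from rig import bot gives the robot as it stands.
- The arm moves only by the tool move_arm, never from a script. Its arguments are lists of equal length, an entry for each row: "dr": the turn, a rotation vector about the tool's x, y, z in rad, a list of three; "travel": the shift along the tool's x, y, z in mm, a list of three; "claw": the opening, from 0 (shut) to 1 (fully open). In form: {"dr": [[wx, wy, wz], ...], "travel": [[dx, dy, dz], ...], "claw": [claw, ...]}. A call has 1 to 12 rows; each row is the pose to reach, as a shift and turn from the pose commanded when the call began, along the tool's axes at that moment; what a row does not reach only later rows make up. A row lasts 1/10 s, in which the tool goes at most 50 mm and 8.59 degrees, less where a joint would pass 70% of its speed; a pose out of reach is approached as far as the arm can. A call with a gripper value outside its range is refused whole. The fingers move at their own pace and stop on an object; "newtons" is the grip in N (left out, the last holds). Time passes only in rows, so rows that repeat a pose let the fingers close. It gives the time, the measured TCP pose, the force and the opening at its end, in the units of the state.
- bot.get_state(): the state, without advancing time (a new reading comes with each control period).
- bot.get_image(name): name is "side" or "top"; returns a dict with "img" (420x560x3 uint8, red, green, blue), "depth" (420x560 float32, m along the optical axis (not along the pixel's ray), 0 where there is no reading), "mtx" (3x3 intrinsics, pixels), "xyz" and "rotation" of the camera in the world. Camera axes: x right, y up, looking along -z (the intrinsics and any distortion apply to the point x, -y, -z); pixel columns grow to the right and rows downward; lengths in m; the calibration is good to about 2 mm. A picture is of the moment at which its call begins.
- bot.hand_in(): hands the job in, once; it reports no verdict.
Trained networks look in a picture, given as the dict that the camera call returned (one of the last four; its "shot" number tells which), for a name from the list of things; names that differ only in an ending like _2 or _b are one class to them, and where a whole thing is asked for, a point or a joint stands for the part that bears it (a point fixed in the world has none). Each returns a list of dicts, best first, with "p" (0 to 1); they miss things now and then, are a little off and sometimes report something else, mostly with a low value. They report only what shows in the picture. A call takes as long as a camera call. They do not tell look-alikes from the thing itself.
- bot.silhouettes(name, picture): "pixels" (420x560 bool, what is visible of it).
- bot.mark_of(name, picture): "point" ([x, y, z] in m, in world coordinates, good to about 4 mm: a listed point, or the origin of a listed thing).
The state is a dict: "clock": time; "joints": joint angles; "joint_velocities": joint speeds; "effort": joint torques, N m; "tool_pos": TCP position; "ee_rot": TCP orientation; "ft_force": force on the tool from outside, world axes, zero at the start; "wrist_torque": the same for the moment, N m; "gripper_width": finger opening in m.
Only numpy, scipy, OpenCV 4.12 (cv2) and the standard library are available. Lean on these libraries where they do the work, as an engineer would, in place of code of your own. Each camera call takes 0.05 s, during which the arm holds its last target. There are 200 camera calls.

## Working session

There is one attempt and no reset: what is moved stays moved. The work goes in short steps, Python scripts to look and compute and a tool call to move; the robot and the scene stay as the last step left them, time stands still between calls to the robot, and variables do not carry over. Pictures are saved under pics/ and viewed, on a budget of 10 in all, crops included, one or two more only if the job needs it, and the job is handed in when it is done.

Besides the shell and the picture viewer there is one more tool, called after "Call:" by a JSON object that holds its "fn" and its "kwargs", one argument or row to a line. move_arm: Moves the arm, as the interface text tells. Its arguments: {"type":"object","properties":{"dr":{"type":"array"},"travel":{"type":"array"},"claw":{"type":"array"},"newtons":{"type":"number"}},"required":["dr","travel","claw"]}

```bash
mkdir -p pics; ls; cat > h.py <<'E'
import numpy as np, cv2
from rig import bot
from scipy.spatial.transform import Rotation as R
def cloud(p):
    d=p["depth"];K=np.array(p["mtx"]);v,u=np.mgrid[0:d.shape[0],0:d.shape[1]]
    c=np.stack([(u-K[0,2])/K[0,0]*d,-(v-K[1,2])/K[1,1]*d,-d],-1)
    r=np.array(p["rotation"])
    M=r if r.shape==(3,3) else R.from_quat(r[[1,2,3,0]]).as_matrix()
    return c@M.T+np.array(p["xyz"])
def save(p,n,crop=None,s=1):
    im=p["img"][...,::-1]
    if crop: im=im[crop[1]:crop[3],crop[0]:crop[2]]
    cv2.imwrite("pics/"+n,cv2.resize(im,None,fx=s,fy=s,interpolation=cv2.INTER_CUBIC))
E
python3 - <<'E'
from h import *
for n in ["side","top"]:
    p=bot.get_image(n); save(p,n+"0.png"); print(n,p["xyz"],p["rotation"],p["mtx"],[k for k in p])
    for t in ["rack","rack_floor","new_case","flat_case","pile_top","screw_carton","tape_measure"]:
        print(t,[(np.round(x["point"],3).tolist(),round(float(x["p"]),2)) for x in bot.mark_of(t,p)])
        if t!="rack_floor":
          for x in bot.silhouettes(t,p)[:7]:
            v,u=np.nonzero(x["pixels"]); print("   sil",round(float(x["p"]),2),u.min(),u.max(),v.min(),v.max())
print(bot.get_state())
E
```

```text
pics
side [0.51091322 0.86388956 0.52791875] [-0.00404258  0.00799431  0.5061571   0.86239477] [[387.59583951   0.         284.82554268]
 [  0.         387.59583951 204.94183577]
 [  0.           0.           1.        ]] ['img', 'depth', 'mtx', 'xyz', 'rotation', 'shot']
rack [([0.251, 0.288, -0.0], 0.89), ([0.416, 0.145, -0.0], 0.87), ([0.573, -0.008, 0.003], 0.56)]
   sil 0.91 386 449 247 325
   sil 0.88 301 348 212 272
   sil 0.7 241 274 183 232
rack_floor [([0.252, 0.283, 0.006], 0.95), ([0.573, -0.004, 0.007], 0.73), ([0.42, 0.142, 0.006], 0.64)]
new_case [([0.436, 0.302, 0.002], 0.78)]
   sil 0.93 304 336 256 306
flat_case [([0.454, -0.246, -0.002], 0.63)]
   sil 0.8 286 310 166 184
   sil 0.63 246 267 177 184
pile_top [([0.596, 0.272, 0.025], 0.92)]
   sil 0.71 220 252 255 296
screw_carton [([0.67, -0.293, -0.001], 0.87), ([0.717, 0.134, -0.003], 0.47)]
   sil 0.75 286 311 166 185
   sil 0.63 218 248 151 179
tape_measure [([0.714, 0.137, -0.003], 0.67)]
   sil 0.75 172 210 222 256
   sil 0.26 246 268 184 189
top [ 0.27599043 -0.0019728   1.12160525] [ 0.71429076  0.06105227 -
[... 928 characters left out ...]
 243 116 147
{'clock': 1.4, 'joints': array([ 1.10250003e+00,  2.06597351e-01,  1.54152155e+00, -3.29408121e-05,
        1.39353125e+00, -1.50497911e-01]), 'joint_velocities': array([-0.00016492, -0.00032314, -0.00016813,  0.00010543, -0.00131259,
       -0.00157551]), 'effort': array([-1.03727951e-03, -3.83044446e+01, -2.91962171e+01, -3.75250520e-04,
        7.94966818e-04,  7.25707366e-06]), 'tool_pos': array([0.1796836 , 0.54619448, 0.40467294]), 'ee_rot': array([ 6.68931357e-06,  1.58228496e-01,  9.87402523e-01, -3.23186924e-05]), 'ft_force': array([0.08678552, 0.20658106, 1.06834928]), 'wrist_torque': array([-0.01824752,  0.00761571,  0.01000445]), 'gripper_width': 0.08573497769126805}
```

View pics/side0.png

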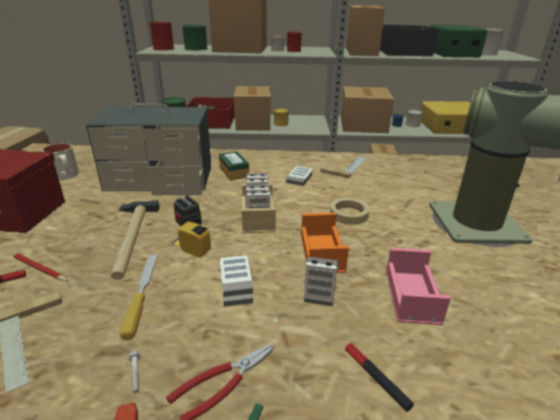

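View pics/top0.png

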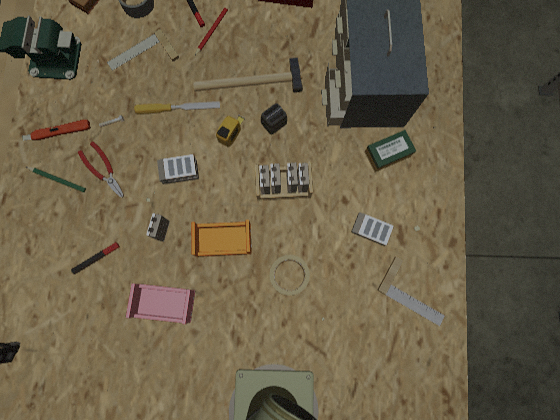

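Side view: new_case at (320,280), pile (237,280), plywood rack (258,205), flat_case (300,175), tape (195,238), carton (233,163). Rack candidates in the top view are plywood (284,180), orange (221,239) and pink (160,303), so I choose plywood. Flat-case candidates are the lone case at (374,230) and the pile at (178,168). The dark box at (273,118) is a decoy near the tape.

```bash
python3 - <<'E'
from h import *
ims=[bot.get_image(n) for n in ["side","top"]]
P=[cloud(p) for p in ims]
def pts(c,r,z0,z1,i=None):
    out=[]
    for j,q in enumerate(P):
        if i is not None and j!=i: continue
        m=(np.hypot(q[...,0]-c[0],q[...,1]-c[1])<r)&(q[...,2]>z0)&(q[...,2]<z1); out.append(q[m])
    return np.concatenate(out)
for n,c,r,z0,z1 in [("new",(.436,.302),.06,.086,.106),("flat",(.454,-.246),.075,.014,.034),("pile",(.596,.272),.075,.038,.058),("rowtops",(.572,-.008),.09,.092,.112),("rackrim",(.572,-.008),.12,.055,.075),("side",(.572,-.008),.12,.028,.040)]:
  for i in (0,1):
    q=pts(c,r,z0,z1,i)
    if len(q)<8: print(n,i,len(q));continue
    b=cv2.minAreaRect(q[:,:2].astype(np.float32)*1000)
    print(n,i,len(q),"z",np.round(np.percentile(q[:,2],[5,50,95]),4),np.round(b[0],1),np.round(b[1],1),round(b[2],1))
np.savez("c.npz",s=P[0],t=P[1])
a=ims[1]["img"][145:255,130:330,::-1]; b=ims[0]["img"][150:320,200:460,::-1]
a=cv2.resize(a,None,fx=3.8,fy=3.8,interpolation=3)[:, :780]; b=cv2.resize(b,None,fx=1.05,fy=1.05)
cv2.imwrite("pics/c1.png",np.vstack([a,cv2.copyMakeBorder(b,0,0,0,a.shape[1]-b.shape[1],0)]))
E
```

```text
new 0 398 z [0.0873 0.0968 0.0987] [437.1 301.7] [25.7 56. ] 77.9
new 1 252 z [0.09   0.0953 0.0989] [436.2 300.3] [24.8 55.5] 78.5
flat 0 311 z [0.0156 0.0258 0.028 ] [ 456.6 -243.5] [98.3 57.8] 68.0
flat 1 807 z [0.0191 0.0241 0.0277] [ 456.3 -245.8] [96.3 57.3] 69.3
pile 0 1044 z [0.0421 0.0492 0.0508] [598.1 270.9] [55.9 97.7] 11.1
pile 1 803 z [0.0422 0.0477 0.0511] [597.9 269.9] [58.5 97. ] 11.5
rowtops 0 570 z [0.0948 0.1033 0.1051] [571.4  -7.1] [ 55.7 121. ] 4.8
rowtops 1 880 z [0.0977 0.1021 0.1055] [571.9  -9.6] [ 58.5 121.5] 5.9
rackrim 0 336 z [0.0561 0.0662 0.0729] [572.7  -7.5] [ 79.2 146.6] 4.8
rackrim 1 312 z [0.0578 0.066  0.071 ] [571.4  -9.2] [ 80.8 143.7] 5.4
side 0 229 z [0.029  0.0356 0.0393] [571.1  -4.6] [ 80.3 139.8] 5.3
side 1 271 z [0.0293 0.0336 0.0378] [571.8  -9.4] [ 82.5 140.5] 4.7
```

View pics/c1.png

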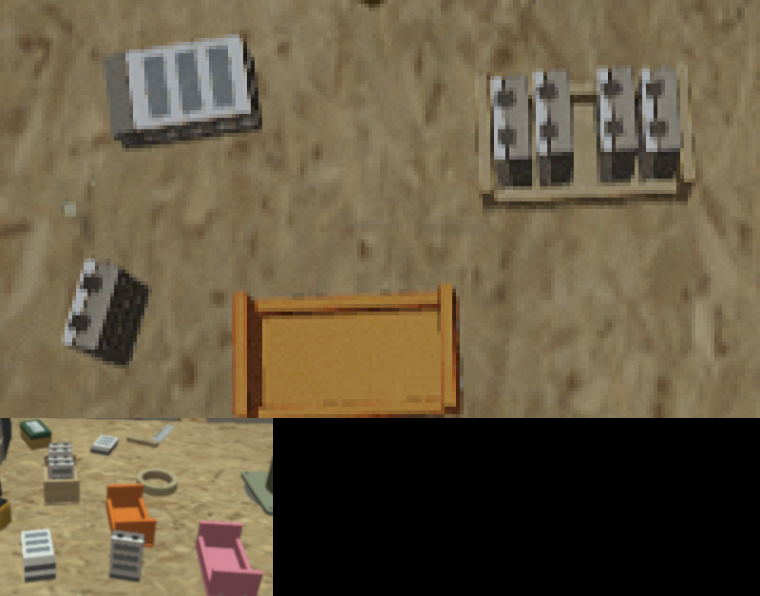

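```bash
cat >> h.py <<'E'
def go(x,y,z,yaw):
    "travel mm and dr for a tool-down target, tool y axis at yaw (deg, mod 180)"
    s=bot.get_state();q=s["ee_rot"];M=R.from_quat(q[[1,2,3,0]])
    best=None
    for a in (yaw,yaw+180):
        a=np.radians(a);yy=np.array([np.cos(a),np.sin(a),0]);zz=np.array([0,0,-1.]);T=R.from_matrix(np.stack([np.cross(yy,zz),yy,zz],1))
        d=(M.inv()*T).as_rotvec()
        q6=s["joints"][5]+d[2]
        if best is None or np.linalg.norm(d)<np.linalg.norm(best): best=d
    t=M.inv().apply(np.array([x,y,z])-s["tool_pos"])*1000
    print("clock",round(s["clock"],2),"pos",np.round(s["tool_pos"],4),"travel",np.round(t,1),"dr",np.round(best,3),"j6",round(s["joints"][5],2),"w",round(s["gripper_width"],4),"F",np.round(s["ft_force"],1))
E
python3 - <<'E'
from h import *
go(.4366,.301,.31,-11.8)
c=np.load("c.npz")
a=np.radians(5.2);o=np.array([.5717,-.0083])
for k in "st":
    q=c[k].reshape(-1,3);l=(q[:,:2]-o)@np.array([[np.cos(a),-np.sin(a)],[np.sin(a),np.cos(a)]])*1000
    m=(abs(l[:,0])<28)&(abs(l[:,1])<66)&(q[:,2]>.097)&(q[:,2]<.107)
    h,_=np.histogram(l[m,1],np.arange(-66,67,2)); print(k,dict(zip(range(-66,66,2),h.tolist())))
    g=[np.percentile(l[m&(abs(l[:,1]-cc)<14),1],[3,97]).round(1) for cc in (-47,-22,22,47)];print(g)
E
```

```text
clock 1.5 pos [0.1797 0.5462 0.4047] travel [-320.7 -152.7   94.7] dr [ 0.    -0.     1.459] j6 -0.15 w 0.0851 F [ 0.2  0.7 -0.1]
s {-66: 0, -64: 0, -62: 0, -60: 6, -58: 10, -56: 5, -54: 5, -52: 6, -50: 11, -48: 6, -46: 7, -44: 10, -42: 10, -40: 13, -38: 2, -36: 2, -34: 5, -32: 10, -30: 6, -28: 4, -26: 11, -24: 4, -22: 6, -20: 9, -18: 10, -16: 17, -14: 11, -12: 34, -10: 11, -8: 1, -6: 0, -4: 0, -2: 0, 0: 0, 2: 0, 4: 0, 6: 0, 8: 4, 10: 5, 12: 9, 14: 8, 16: 8, 18: 11, 20: 10, 22: 8, 24: 9, 26: 5, 28: 14, 30: 18, 32: 6, 34: 3, 36: 5, 38: 1, 40: 10, 42: 12, 44: 4, 46: 16, 48: 11, 50: 11, 52: 6, 54: 11, 56: 20, 58: 34, 60: 9, 62: 0, 64: 0}
[array([-58.6, -34.6]), array([-32.9,  -8.9]), array([ 9.7, 32.9]), array([36.4, 60.1])]
t {-66: 0, -64: 1, -62: 15, -60: 17, -58: 18, -56: 15, -54: 20, -52: 17, -50: 17, -48: 16, -46: 16, -44: 20, -42: 16, -40: 16, -38: 3, -36: 1, -34: 17, -32: 17, -30: 17, -28: 15, -26: 18, -24: 19, -22: 20, -20: 15, -18: 15, -16: 18, -14: 18, -12: 18, -10: 1, -8: 0, -6: 0, -4: 0, -2: 0, 0: 0, 2: 0, 4: 0, 6: 1, 8: 19, 10: 19, 12: 17, 14: 17, 16: 18, 18: 19, 20: 18, 22: 11, 24: 13, 26: 18, 28: 19, 30: 17, 32: 0, 34: 4, 36: 18, 38: 17, 40: 19, 42: 18, 44: 16, 46: 17, 48: 18, 50: 13, 52: 17, 54: 15, 56: 17, 58: 13, 60: 0, 62: 0, 64: 0}
[array([-60.4, -33.7]), array([-33.2, -10.7]), array([ 8.7, 31.5]), array([36.2, 58.6])]
```

Call:
{"fn": "move_arm", "kwargs": {
  "dr": [
    [0,0,0.15],
    [0,0,0.3],
    [0,0,0.45],
    [0,0,0.6],
    [0,0,0.75],
    [0,0,0.9],
    [0,0,1.05],
    [0,0,1.2],
    [0,0,1.34],
    [0,0,1.459],
    [0,0,1.459],
    [0,0,1.459]
  ],
  "travel": [
    [-32,-15,9],
    [-64,-30,19],
    [-96,-46,28],
    [-128,-61,38],
    [-160,-76,47],
    [-192,-92,57],
    [-225,-107,66],
    [-257,-122,76],
    [-289,-137,85],
    [-321,-153,95],
    [-321,-153,95],
    [-321,-153,95]
  ],
  "claw": [1,1,1,1,1,1,1,1,1,1,1,1],
  "newtons": 70
}}

```text
clock: 2.7
tool_pos: [0.4372, 0.3, 0.3094]
ee_rot: [-0.0, 0.776, 0.63, -0.0]
ft_force: [0.3, -0.5, -0.1]
gripper_width: 0.0855
```

```bash
python3 - <<'E'
from h import *
go(.4366,.301,.217,-11.8)
E
```

```text
clock 2.7 pos [0.4372 0.3    0.3094] travel [ 0.9 -0.7 92.4] dr [-0.001  0.    -0.001] j6 0.64 w 0.0855 F [ 0.3 -0.5 -0.1]
```

Call:
{"fn": "move_arm", "kwargs": {
  "dr": [
    [0,0,0],
    [0,0,0],
    [0,0,0],
    [0,0,0],
    [0,0,0],
    [0,0,0],
    [0,0,0],
    [0,0,0],
    [0,0,0],
    [0,0,0],
    [0,0,0]
  ],
  "travel": [
    [0.5,-0.5,25],
    [0.5,-0.5,50],
    [0.5,-0.5,75],
    [0.5,-0.5,92],
    [0.5,-0.5,92],
    [0.5,-0.5,92],
    [0.5,-0.5,92],
    [0.5,-0.5,92],
    [0.5,-0.5,92],
    [0.5,-0.5,92],
    [0.5,-0.5,92]
  ],
  "claw": [1,1,1,1,1,0.3,0.3,0.3,0.3,0.3,0.3],
  "newtons": 70
}}

```text
clock: 3.8
tool_pos: [0.4372, 0.3018, 0.2195]
ee_rot: [0.0, 0.776, 0.631, 0.002]
ft_force: [-1.2, 0.8, 7.3]
gripper_width: 0.0553
```

```bash
python3 - <<'E'
from h import *
go(.4366,.301,.36,-11.8)
E
```

```text
clock 3.8 pos [0.4372 0.3018 0.2195] travel [-5.000e-01 -1.000e-01 -1.405e+02] dr [ 0.002 -0.003 -0.   ] j6 0.65 w 0.0553 F [-1.2  0.8  7.3]
```

Call:
{"fn": "move_arm", "kwargs": {
  "dr": [
    [0,0,0],
    [0,0,0],
    [0,0,0],
    [0,0,0],
    [0,0,0],
    [0,0,0]
  ],
  "travel": [
    [0,0,-20],
    [0,0,-50],
    [0,0,-85],
    [0,0,-120],
    [0,0,-138],
    [0,0,-138]
  ],
  "claw": [0.3,0.3,0.3,0.3,0.3,0.3]
}}

```text
clock: 4.4
tool_pos: [0.4375, 0.3015, 0.3593]
ee_rot: [0.001, 0.776, 0.631, 0.004]
ft_force: [0.6, -0.1, -1.8]
gripper_width: 0.0554
```

```bash
python3 - <<'E'
from h import *
go(.5718,-.0089,.36,5.2)
E
```

```text
clock 4.4 pos [0.4375 0.3015 0.3593] travel [-276.4  195.    -0.7] dr [ 0.007 -0.004 -0.297] j6 0.65 w 0.0554 F [ 0.6 -0.1 -1.8]
```

Call:
{"fn": "move_arm", "kwargs": {
  "dr": [
    [0,0,-0.03],
    [0,0,-0.06],
    [0,0,-0.1],
    [0,0,-0.14],
    [0,0,-0.18],
    [0,0,-0.22],
    [0,0,-0.26],
    [0,0,-0.297],
    [0,0,-0.297],
    [0,0,-0.297],
    [0,0,-0.297]
  ],
  "travel": [
    [-20,14,0],
    [-60,42,0],
    [-100,70,0],
    [-140,99,0],
    [-180,127,0],
    [-220,155,0],
    [-255,180,0],
    [-276,195,0],
    [-276,195,0],
    [-276,195,0],
    [-276,195,0]
  ],
  "claw": [0.3,0.3,0.3,0.3,0.3,0.3,0.3,0.3,0.3,0.3,0.3]
}}

```text
clock: 5.5
tool_pos: [0.57, -0.008, 0.3542]
ee_rot: [-0.001, 0.674, 0.739, -0.001]
ft_force: [-0.2, 0.8, -1.6]
gripper_width: 0.0551
```

```bash
python3 - <<'E'
from h import *
go(.5718,-.0089,.36,5.2)
p=bot.get_image("side"); save(p,"hold.png",(150,60,390,240),3)
q=cloud(p)
a=np.radians(5.2);o=np.array([.5717,-.0083])
W=np.array([[np.cos(a),-np.sin(a)],[np.sin(a),np.cos(a)]])
l=(q[...,:2]-o)@W*1000; z=q[...,2]
for z0,z1 in ((.145,.153),(.156,.165),(.17,.18),(.18,.2),(.2,.22),(.22,.236)):
    m=(abs(l[...,0])<40)&(abs(l[...,1])<50)&(z>z0)&(z<z1)
    print(z0,m.sum(),"x",np.percentile(l[m,0],[3,50,97]).round(1),"y",np.percentile(l[m,1],[3,50,97]).round(1))
m=(abs(l[...,0])<25)&(abs(l[...,1])<35)&(z>.165)&(z<.236)&(l[...,1]>0)
A=np.c_[l[m],z[m]*1000];print("face: y = c + cx*x + cz*z",np.linalg.lstsq(np.c_[np.ones(len(A)),A[:,0],A[:,2]-200],A[:,1],rcond=None)[0])
E
```

```text
clock 5.5 pos [ 0.57   -0.008   0.3542] travel [-1.   1.7 -5.8] dr [-0.003 -0.001  0.001] j6 -0.26 w 0.0551 F [-0.2  0.8 -1.6]
0.145 64 x [-27.1  -1.6  23.7] y [ 6.9  9.1 12.3]
0.156 77 x [-28.8  -3.   22.7] y [ 7.  10.7 13. ]
0.17 92 x [-29.4  -3.1  23.6] y [ 7.  10.9 12.9]
0.18 225 x [-34.3  -1.   31.7] y [ 6.1 10.4 13.8]
0.2 276 x [-37.    0.8  37.4] y [ 3.8 10.2 13.5]
0.22 250 x [-36.7  -1.6  37.3] y [-6.2  9.5 13. ]
face: y = c + cx*x + cz*z [ 1.04714772e+01  2.18343697e-03 -2.61327296e-02]
```

View pics/hold.png

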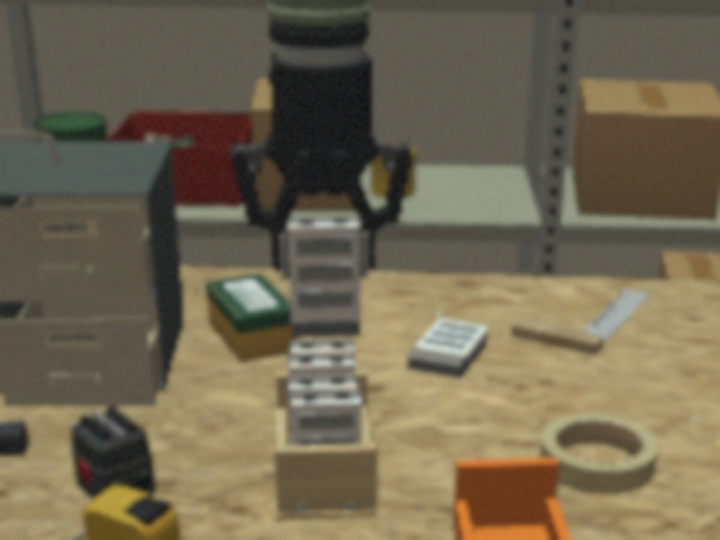

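Call:
{"fn": "move_arm", "kwargs": {
  "dr": [
    [0,0,0],
    [0,0,0],
    [0,0,0],
    [0,0,0],
    [0,0,0],
    [0,0,0],
    [0,0,0],
    [0,0,0],
    [0,0,0]
  ],
  "travel": [
    [0,1,10],
    [0,2,20],
    [0,2,25],
    [0,2,30],
    [0,2,35],
    [0,2,40],
    [0,2,44],
    [0,2,48],
    [0,2,48]
  ],
  "claw": [0.3,0.3,0.3,0.3,0.3,0.3,0.3,0.3,0.3],
  "newtons": 100
}}

```text
clock: 6.45
tool_pos: [0.5726, -0.0087, 0.307]
ee_rot: [-0.0, 0.674, 0.739, -0.0]
ft_force: [-0.1, 0.5, -1.8]
gripper_width: 0.0549
```

```bash
python3 - <<'E'
from h import *
go(.5718,-.0089,.2255,5.2)
p=bot.get_image("side"); save(p,"ins.png",(190,90,330,240),3.8)
E
```

```text
clock 6.45 pos [ 0.5726 -0.0087  0.307 ] travel [-0.1 -0.7 81.5] dr [-0.001 -0.     0.   ] j6 -0.26 w 0.0549 F [-0.1  0.5 -1.8]
```

View pics/ins.png

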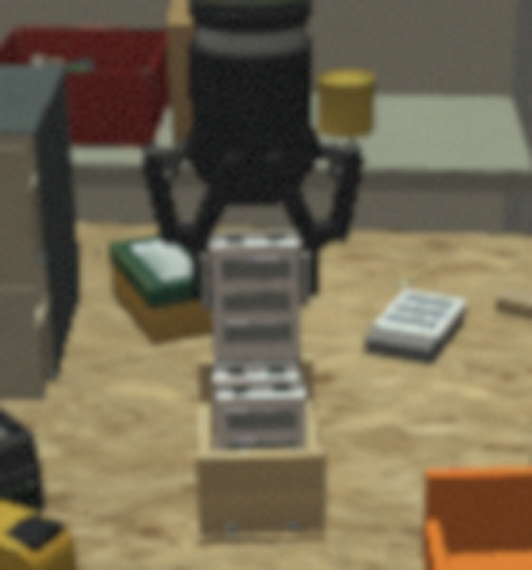

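The foot has entered the gap behind case_b (about (258,385) in the crop), with no force. I'll continue slowly.

Call:
{"fn": "move_arm", "kwargs": {
  "dr": [
    [0,0,0],
    [0,0,0],
    [0,0,0],
    [0,0,0],
    [0,0,0],
    [0,0,0],
    [0,0,0],
    [0,0,0],
    [0,0,0],
    [0,0,0],
    [0,0,0],
    [0,0,0]
  ],
  "travel": [
    [0,-0.5,2],
    [0,-0.5,4],
    [0,-0.5,6],
    [0,-0.5,9],
    [0,-0.5,12],
    [0,-0.5,15],
    [0,-0.5,18],
    [0,-0.5,21],
    [0,-0.5,24],
    [0,-0.5,27],
    [0,-0.5,30],
    [0,-0.5,30]
  ],
  "claw": [0.3,0.3,0.3,0.3,0.3,0.3,0.3,0.3,0.3,0.3,0.3,0.3]
}}

```text
clock: 7.7
tool_pos: [0.5721, -0.0087, 0.277]
ee_rot: [-0.0, 0.674, 0.739, -0.0]
ft_force: [-0.1, -0.5, -2.4]
gripper_width: 0.0551
```

```bash
cat >> h.py <<'E'
def row():
    p=bot.get_image("top");q=cloud(p).reshape(-1,3)
    a=np.radians(5.2);o=np.array([.5717,-.0083])
    l=(q[:,:2]-o)@np.array([[np.cos(a),-np.sin(a)],[np.sin(a),np.cos(a)]])*1000;z=q[:,2]
    m=(abs(l[:,0])<28)&(abs(l[:,1])<66)&(z>.085)&(z<.125)
    for y in range(-66,66,4):
        k=m&(l[:,1]>=y)&(l[:,1]<y+4)
        if k.sum()>3: print(y,k.sum(),round(float(np.median(z[k])),3),end=" | ")
    print()
    return p
E
python3 - <<'E'
from h import *
go(.5718,-.0089,.2255,5.2); row()
E
```

```text
clock 7.7 pos [ 0.5721 -0.0087  0.277 ] travel [-0.1 -0.3 51.5] dr [-0.001 -0.     0.   ] j6 -0.26 w 0.0551 F [-0.1 -0.5 -2.4]
-46 13 0.103 | -42 11 0.102 | -38 9 0.103 | 30 4 0.101 | 38 4 0.103 |
```

Call:
{"fn": "move_arm", "kwargs": {
  "dr": [
    [0,0,0],
    [0,0,0],
    [0,0,0],
    [0,0,0],
    [0,0,0],
    [0,0,0],
    [0,0,0],
    [0,0,0],
    [0,0,0],
    [0,0,0],
    [0,0,0],
    [0,0,0]
  ],
  "travel": [
    [0,0,4],
    [0,0,8],
    [0,0,12],
    [0,0,17],
    [0,0,22],
    [0,0,27],
    [0,0,32],
    [0,0,37],
    [0,0,42],
    [0,0,46],
    [0,0,48],
    [0,0,48]
  ],
  "claw": [0.3,0.3,0.3,0.3,0.3,0.3,0.3,0.3,0.3,0.3,0.3,0.3]
}}

```text
clock: 8.95
tool_pos: [0.5722, -0.0091, 0.2291]
ee_rot: [0.0, 0.674, 0.739, -0.0]
ft_force: [0.9, -0.6, -2.3]
gripper_width: 0.0549
```

```bash
python3 - <<'E'
from h import *
go(.5718,-.0089,.2255,5.2); p=bot.get_image("side"); save(p,"ins2.png",(190,90,330,240),3.8)
E
```

```text
clock 8.95 pos [ 0.5722 -0.0091  0.2291] travel [ 0.3 -0.4  3.6] dr [-0.     0.001  0.   ] j6 -0.26 w 0.0549 F [ 0.9 -0.6 -2.3]
```

View pics/ins2.png

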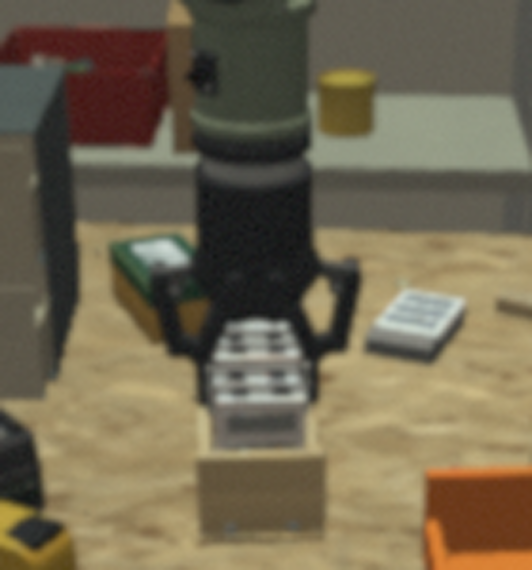

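Case is nearly home and the neighbours stand upright (tops at (258,345) and (258,385)). Now the last few mm.

Call:
{"fn": "move_arm", "kwargs": {
  "dr": [
    [0,0,0],
    [0,0,0],
    [0,0,0],
    [0,0,0],
    [0,0,0]
  ],
  "travel": [
    [0,0,1],
    [0,0,2],
    [0,0,3],
    [0,0,4],
    [0,0,4]
  ],
  "claw": [0.3,0.3,0.3,0.3,0.3]
}}

```text
clock: 9.5
tool_pos: [0.5724, -0.0087, 0.2257]
ee_rot: [0.0, 0.674, 0.739, 0.0]
ft_force: [-0.1, 0.5, 0.0]
gripper_width: 0.055
```

Call:
{"fn": "move_arm", "kwargs": {
  "dr": [
    [0,0,0],
    [0,0,0],
    [0,0,0]
  ],
  "travel": [
    [0,0,1],
    [0,0,1.5],
    [0,0,1.5]
  ],
  "claw": [0.3,0.3,0.3]
}}

```text
clock: 9.8
tool_pos: [0.5725, -0.0087, 0.2257]
ee_rot: [0.0, 0.674, 0.739, -0.0]
ft_force: [-3.8, 0.1, 9.9]
gripper_width: 0.0546
```

Call:
{"fn": "move_arm", "kwargs": {
  "dr": [
    [0,0,0],
    [0,0,0],
    [0,0,0],
    [0,0,0],
    [0,0,0],
    [0,0,0],
    [0,0,0],
    [0,0,0],
    [0,0,0]
  ],
  "travel": [
    [0,0,-1],
    [0,0,-1],
    [0,0,-1],
    [0,0,-1],
    [0,0,-1],
    [0,0,-25],
    [0,0,-60],
    [0,0,-100],
    [0,0,-140]
  ],
  "claw": [1,1,1,1,1,1,1,1,1]
}}

```text
clock: 10.7
tool_pos: [0.572, -0.0087, 0.3651]
ee_rot: [-0.0, 0.674, 0.739, -0.0]
ft_force: [0.9, -0.1, 0.1]
gripper_width: 0.0851
```

```bash
python3 - <<'E'
from h import *
go(.4564,-.2447,.30,-21.3)
E
```

```text
clock 10.7 pos [ 0.572  -0.0087  0.3651] travel [-224.5 -136.5   65.2] dr [-0.001 -0.     0.463] j6 -0.26 w 0.0851 F [ 0.9 -0.1  0.1]
```

Call:
{"fn": "move_arm", "kwargs": {
  "dr": [
    [0,0,0.06],
    [0,0,0.13],
    [0,0,0.2],
    [0,0,0.27],
    [0,0,0.34],
    [0,0,0.4],
    [0,0,0.463],
    [0,0,0.463],
    [0,0,0.463]
  ],
  "travel": [
    [-30,-18,0],
    [-66,-40,0],
    [-103,-63,10],
    [-140,-85,25],
    [-177,-107,40],
    [-210,-128,55],
    [-224,-136,65],
    [-224,-136,65],
    [-224,-136,65]
  ],
  "claw": [1,1,1,1,1,1,1,1,1]
}}

```text
clock: 11.6
tool_pos: [0.4572, -0.2442, 0.299]
ee_rot: [-0.0, 0.826, 0.564, 0.0]
ft_force: [0.6, 0.3, -0.5]
gripper_width: 0.0854
```

```bash
python3 - <<'E'
from h import *
go(.4564,-.2447,.178,-21.3)
p=row()
s=bot.get_image("side"); 
q=cloud(s)
m=(np.hypot(q[...,0]-.456,q[...,1]+.245)<.075)&(q[...,2]>.014)&(q[...,2]<.034)
b=cv2.minAreaRect(q[m][:,:2].astype(np.float32)*1000);print(m.sum(),np.round(b[0],1),np.round(b[1],1),b[2])
a=cv2.resize(p["img"][150:210,240:330],(720,480),interpolation=3)[...,::-1]
cv2.imwrite("pics/row.png",a)
E
```

```text
clock 11.6 pos [ 0.4572 -0.2442  0.299 ] travel [ -0.8  -0.5 121. ] dr [-0.001 -0.001 -0.   ] j6 -0.29 w 0.0854 F [ 0.6  0.3 -0.5]
-62 33 0.101 | -58 34 0.103 | -54 37 0.102 | -50 35 0.102 | -46 33 0.103 | -42 35 0.103 | -38 36 0.103 | -34 42 0.102 | -30 33 0.102 | -26 42 0.102 | -22 34 0.101 | -18 36 0.101 | -14 38 0.102 | -10 34 0.103 | -6 36 0.102 | -2 43 0.102 | 2 33 0.102 | 6 40 0.102 | 10 35 0.102 | 14 38 0.102 | 18 42 0.101 | 22 34 0.102 | 26 36 0.102 | 30 37 0.102 | 34 32 0.101 | 38 38 0.102 | 42 34 0.102 | 46 34 0.102 | 50 34 0.102 | 54 32 0.102 | 58 15 0.102 | 
313 [ 455.9 -244.5] [100.7  56.6] 68.64764404296875
```

View pics/row.png

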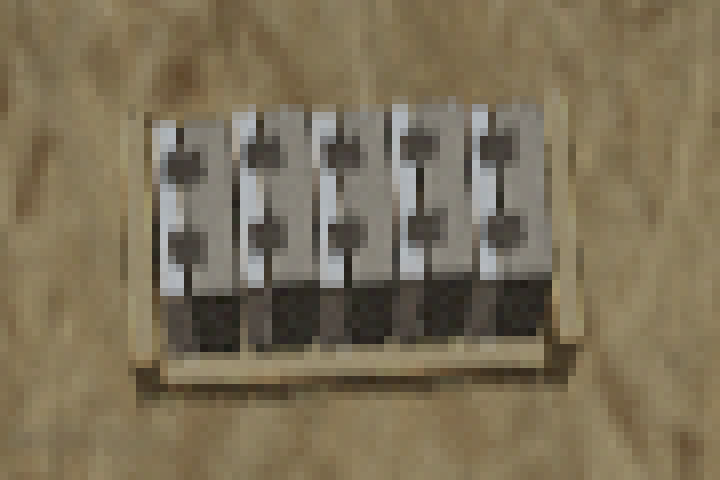

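All five cases stand level at 102 mm, new one in the middle (345,200 in the crop). Next I grasp the flat case.

Call:
{"fn": "move_arm", "kwargs": {
  "dr": [
    [0,0,0],
    [0,0,0],
    [0,0,0],
    [0,0,0],
    [0,0,0],
    [0,0,0],
    [0,0,0],
    [0,0,0],
    [0,0,0],
    [0,0,0],
    [0,0,0]
  ],
  "travel": [
    [-0.5,-0.5,40],
    [-0.5,-0.5,75],
    [-0.5,-0.5,105],
    [-0.5,-0.5,120],
    [-0.5,-0.5,120],
    [-0.5,-0.5,120],
    [-0.5,-0.5,120],
    [-0.5,-0.5,120],
    [-0.5,-0.5,120],
    [-0.5,-0.5,120],
    [-0.5,-0.5,120]
  ],
  "claw": [1,1,1,1,1,0.3,0.3,0.3,0.3,0.3,0.3],
  "newtons": 60
}}

```text
clock: 12.8
tool_pos: [0.4578, -0.2451, 0.1814]
ee_rot: [0.002, 0.826, 0.564, 0.001]
ft_force: [1.2, 0.6, 7.3]
gripper_width: 0.0544
```

Call:
{"fn": "move_arm", "kwargs": {
  "dr": [
    [0,0,0],
    [0,0,0],
    [0,0,0],
    [0,0,0],
    [0,0,0],
    [0,0,0],
    [0,0,0]
  ],
  "travel": [
    [0,0,-20],
    [0,0,-50],
    [0,0,-90],
    [0,0,-130],
    [0,0,-170],
    [0,0,-180],
    [0,0,-180]
  ],
  "claw": [0.3,0.3,0.3,0.3,0.3,0.3,0.3]
}}

```text
clock: 13.5
tool_pos: [0.4571, -0.2448, 0.3616]
ee_rot: [0.003, 0.826, 0.564, 0.001]
ft_force: [0.4, -0.3, -1.1]
gripper_width: 0.0542
```

```bash
python3 - <<'E'
from h import *
go(.598,.2704,.36,11.3)
E
```

```text
clock 13.5 pos [ 0.4571 -0.2448  0.3616] travel [ 5.312e+02 -5.600e+01  5.000e-01] dr [ 0.005  0.003 -0.569] j6 -0.29 w 0.0542 F [ 0.4 -0.3 -1.1]
```

Call:
{"fn": "move_arm", "kwargs": {
  "dr": [
    [0,0,-0.04],
    [0,0,-0.08],
    [0,0,-0.13],
    [0,0,-0.18],
    [0,0,-0.24],
    [0,0,-0.29],
    [0,0,-0.34],
    [0,0,-0.4],
    [0,0,-0.45],
    [0,0,-0.5],
    [0,0,-0.54],
    [0,0,-0.569]
  ],
  "travel": [
    [25,-3,0],
    [70,-7,0],
    [118,-12,0],
    [166,-17,0],
    [214,-23,0],
    [262,-28,0],
    [310,-33,0],
    [358,-38,0],
    [406,-43,0],
    [454,-48,0],
    [500,-53,0],
    [531,-56,0]
  ],
  "claw": [0.3,0.3,0.3,0.3,0.3,0.3,0.3,0.3,0.3,0.3,0.3,0.3]
}}

```text
clock: 14.7
tool_pos: [0.5966, 0.2734, 0.3553]
ee_rot: [-0.002, 0.633, 0.774, -0.002]
ft_force: [0.6, 0.5, -0.9]
gripper_width: 0.054
```

Call:
{"fn": "move_arm", "kwargs": {
  "dr": [
    [0,0,0],
    [0,0,0],
    [0,0,0],
    [0,0,0],
    [0,0,0]
  ],
  "travel": [
    [0,0,20],
    [0,0,60],
    [0,0,85],
    [0,0,85],
    [0,0,85]
  ],
  "claw": [0.3,0.3,0.3,0.3,0.3]
}}

```text
clock: 15.2
tool_pos: [0.5966, 0.2702, 0.2717]
ee_rot: [-0.001, 0.634, 0.773, -0.002]
ft_force: [-0.2, 0.3, -0.7]
gripper_width: 0.0545
```

```bash
python3 - <<'E'
from h import *
go(.598,.2704,.2294,11.3)
p=bot.get_image("side"); save(p,"pile1.png",(180,190,300,320),4.4)
q=cloud(p);a=np.radians(11.3);o=np.array([.598,.2704])
l=(q[...,:2]-o)@np.array([[np.cos(a),-np.sin(a)],[np.sin(a),np.cos(a)]])*1000;z=q[...,2]
for z0,z1 in ((.005,.018),(.028,.042),(.102,.116)):
    m=(abs(l[...,0])<60)&(abs(l[...,1])<70)&(z>z0)&(z<z1)&(l[...,1]>10)
    print(z0,m.sum(),"x",np.percentile(l[m,0],[2,98]).round(1),"end y",np.percentile(l[m,1],[50,75,90,97]).round(1))
for z0,z1 in ((.042,.054),(.114,.126)):
    m=(abs(l[...,0])<60)&(abs(l[...,1])<70)&(z>z0)&(z<z1)
    b=cv2.minAreaRect(l[m].astype(np.float32));print(m.sum(),b)
E
```

```text
clock 15.2 pos [0.5966 0.2702 0.2717] travel [-0.1  1.6 42.3] dr [-0.005  0.    -0.   ] j6 0.1 w 0.0545 F [-0.2  0.3 -0.7]
0.005 135 x [-26.   28.2] end y [47.2 47.8 48.5 48.9]
0.028 147 x [-26.6  27. ] end y [47.1 47.9 48.5 48.7]
0.102 485 x [-30.2  24.3] end y [38.3 45.1 46.1 46.8]
732 ((0.18262863159179688, 1.5281906127929688), (95.35064697265625, 55.8745231628418), 89.84733581542969)
863 ((-4.449737548828125, -5.251827239990234), (92.67820739746094, 79.92427062988281), 81.32304382324219)
```

View pics/pile1.png

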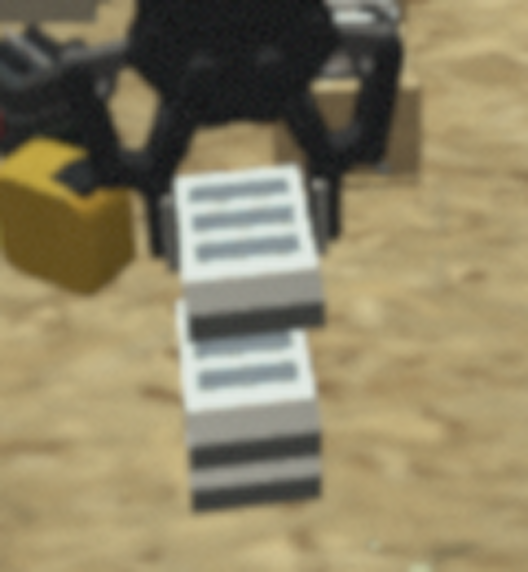

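Held case (250,250 in the crop) hangs square over the pile (250,400), slightly off. I'll measure the offset with matching height bands.

```bash
python3 - <<'E'
from h import *
p=bot.get_image("side")
q=cloud(p);a=np.radians(11.3);o=np.array([.598,.2704])
l=(q[...,:2]-o)@np.array([[np.cos(a),-np.sin(a)],[np.sin(a),np.cos(a)]])*1000;z=q[...,2]
for n,zb in (("pile_top",.024),("held",.090)):
    m=(abs(l[...,0])<45)&(abs(l[...,1])<70)&(z>zb+.006)&(z<zb+.018)&(l[...,1]>35)
    f=m&(abs(l[...,0])<22); A=l[f]
    print(n,m.sum(),"x",np.percentile(l[m,0],[2,98]).round(1),"end y",np.percentile(A[:,1],[25,50,75,97]).round(1),"slope",np.polyfit(A[:,0],A[:,1],1))
    m=(abs(l[...,0])<45)&(l[...,1]>16)&(l[...,1]<34)&(z>zb+.018)&(z<zb+.030)
    print("  top face y16..34",m.sum(),"z",np.median(z[m]).round(4),"x",np.percentile(l[m,0],[2,98]).round(1),"tilt",np.linalg.lstsq(np.c_[np.ones(m.sum()),l[m]],z[m]*1000,rcond=None)[0].round(3))
E
```

```text
pile_top 142 x [-26.7  26.9] end y [46.4 47.  47.7 48.7] slope [-1.84105599e-02  4.70208477e+01]
  top face y16..34 203 z 0.0494 x [-25.9  26.7] tilt [ 5.0718e+01  2.0000e-03 -5.2000e-02]
held 132 x [-27.3  26.1] end y [45.3 46.  46.6 47.6] slope [1.21159704e-03 4.59341567e+01]
  top face y16..34 207 z 0.1177 x [-28.2  25.8] tilt [ 1.19288e+02 -9.00000e-03 -6.40000e-02]
```

Call:
{"fn": "move_arm", "kwargs": {
  "dr": [
    [0,0,0],
    [0,0,0],
    [0,0,0],
    [0,0,0],
    [0,0,0],
    [0,0,0],
    [0,0,0]
  ],
  "travel": [
    [1,1,8],
    [1,1,16],
    [1,1,24],
    [1,1,32],
    [1,1,38],
    [1,1,41],
    [1,1,41]
  ],
  "claw": [0.3,0.3,0.3,0.3,0.3,0.3,0.3]
}}

```text
clock: 16.0
tool_pos: [0.5979, 0.2716, 0.2323]
ee_rot: [-0.0, 0.634, 0.773, -0.001]
ft_force: [-0.6, -0.0, -1.3]
gripper_width: 0.0546
```

Call:
{"fn": "move_arm", "kwargs": {
  "dr": [
    [0,0,0],
    [0,0,0],
    [0,0,0],
    [0,0,0]
  ],
  "travel": [
    [0,0,1],
    [0,0,2],
    [0,0,3],
    [0,0,3]
  ],
  "claw": [0.3,0.3,0.3,0.3]
}}

```text
clock: 16.4
tool_pos: [0.5982, 0.2717, 0.2302]
ee_rot: [0.0, 0.634, 0.773, 0.0]
ft_force: [-0.1, -0.7, -1.2]
gripper_width: 0.0545
```

Call:
{"fn": "move_arm", "kwargs": {
  "dr": [
    [0,0,0],
    [0,0,0],
    [0,0,0]
  ],
  "travel": [
    [0,0,1],
    [0,0,1.5],
    [0,0,1.5]
  ],
  "claw": [0.3,0.3,0.3]
}}

```text
clock: 16.7
tool_pos: [0.5984, 0.2718, 0.2294]
ee_rot: [0.0, 0.634, 0.773, 0.0]
ft_force: [-1.3, -0.2, 3.2]
gripper_width: 0.0538
```

Call:
{"fn": "move_arm", "kwargs": {
  "dr": [
    [0,0,0],
    [0,0,0],
    [0,0,0],
    [0,0,0],
    [0,0,0],
    [0,0,0],
    [0,0,0],
    [0,0,0],
    [0,0,0],
    [0,0,0]
  ],
  "travel": [
    [0,0,0],
    [0,0,0],
    [0,0,0],
    [0,0,0],
    [0,0,0],
    [0,0,-10],
    [0,0,-40],
    [0,0,-85],
    [0,0,-130],
    [0,0,-130]
  ],
  "claw": [1,1,1,1,1,1,1,1,1,1]
}}

```text
clock: 17.7
tool_pos: [0.6007, 0.2726, 0.3693]
ee_rot: [0.005, 0.634, 0.773, 0.007]
ft_force: [1.3, 0.5, 1.3]
gripper_width: 0.0851
```

```bash
python3 - <<'E'
from h import *
go(.598,.2704,.36,11.3)
row()
p=bot.get_image("side"); save(p,"end.png",(170,140,340,310),3.5)
q=cloud(p);a=np.radians(11.3);o=np.array([.598,.2704])
l=(q[...,:2]-o)@np.array([[np.cos(a),-np.sin(a)],[np.sin(a),np.cos(a)]])*1000;z=q[...,2]
for n,zb in (("bottom",0),("pile_top",.024),("flat",.048)):
    m=(abs(l[...,0])<45)&(abs(l[...,1])<70)&(z>zb+.006)&(z<zb+.018)&(l[...,1]>35)
    f=m&(abs(l[...,0])<22); A=l[f]
    print(n,m.sum(),"x",np.percentile(l[m,0],[2,98]).round(1),"end y",np.percentile(A[:,1],[25,50,75,97]).round(1),"slope",np.polyfit(A[:,0],A[:,1],1))
m=(abs(l[...,0])<45)&(abs(l[...,1])<70)&(z>.067)&(z<.080)
print(np.median(z[m]),cv2.minAreaRect(l[m].astype(np.float32)))
E
```

```text
clock 17.7 pos [0.6007 0.2726 0.3693] travel [-1.6 -3.3  9.2] dr [ 0.018 -0.002 -0.   ] j6 0.1 w 0.0851 F [1.3 0.5 1.3]
-62 31 0.103 | -58 36 0.102 | -54 38 0.103 | -50 33 0.102 | -46 34 0.102 | -42 33 0.102 | -38 37 0.102 | -34 41 0.102 | -30 33 0.102 | -26 42 0.102 | -22 34 0.102 | -18 37 0.103 | -14 40 0.102 | -10 34 0.103 | -6 35 0.103 | -2 40 0.102 | 2 29 0.102 | 6 42 0.102 | 10 36 0.101 | 14 38 0.103 | 18 38 0.102 | 22 33 0.102 | 26 35 0.102 | 30 37 0.102 | 34 29 0.102 | 38 40 0.102 | 42 35 0.102 | 46 35 0.103 | 50 36 0.102 | 54 32 0.102 | 58 16 0.102 | 
bottom 139 x [-25.8  28. ] end y [46.5 47.3 47.8 48.6] slope [-4.48424325e-03  4.72245838e+01]
pile_top 142 x [-26.4  26.9] end y [46.5 47.2 47.9 48.8] slope [-7.76783207e-03  4.71844947e+01]
flat 155 x [-26.9  27.1] end y [46.3 47.2 47.7 48.7] slope [-4.12438531e-03  4.70605959e+01]
0.07329765617317269 ((0.22557449340820312, 0.7514610290527344), (97.27232360839844, 55.9398193359375), 89.81498718261719)
```

View pics/end.png

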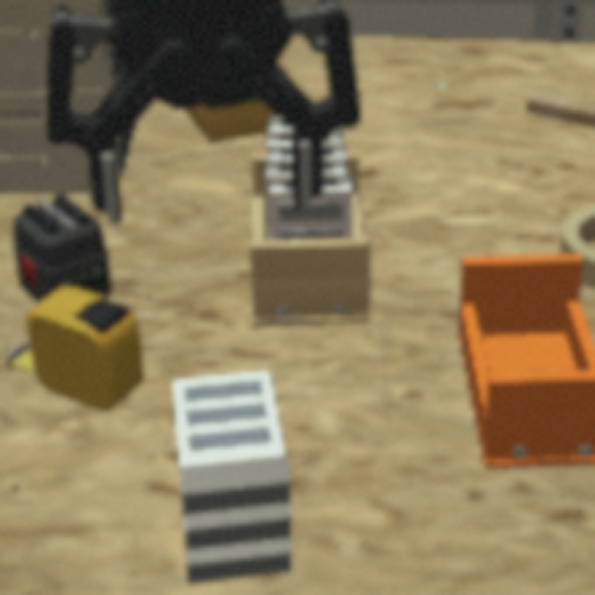

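The three-high pile (235,470 in the crop) is flush, the row is upright and the gripper is clear, so I hand in.

```bash
python3 -c "
from rig import bot
print(bot.hand_in(), bot.get_state()['clock'])"
```

```text
the job is handed in; nothing more can be done
the job is handed in; nothing more can be done
```

Both parts of the job are done and handed in at about 18 s; the hand-in gave no verdict.

- **Slim case:** I pushed new_case down into the gap between case_b and case_c, pressing it onto the rack floor with about 10 N before letting go. After release, and again at the end, the depth readings put all five tops level at 101–103 mm, where 102 mm is expected.
- **Flat case:** I laid flat_case on the pile. Its edges line up with pile_top to within about 1 mm, and with pile_bottom to within about 1 mm on all but one edge. That x edge read 28.0 mm against 26.9–27.1 mm. The skew is under 0.01 rad, and the pile stayed where it was.
- **Clearances:** The arm was well clear of everything at the end. The last picture shows the tape measure in place, but the gripper partly hid the screw carton, and I did not re-measure either one. The arm never went near them.

No check failed. The side and top cameras disagreed by about 2 mm in places, so I averaged them or compared positions within one camera.

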